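# Charge the hand-pumped air reservoir

### The job

Charge the small hand-pumped air reservoir on the bench: with a fingertip push its vent lever fully shut against its stop, and only then press the round pump knob down in full strokes, again and again, until the thin indicator pin beside it stands fully out. Touch only the lever and the knob: do not pinch, hook or press the pin, do not pick up or push the things standing around, and finish with the knob released and the lever still shut.

Things in the scene. Friction and masses are not known exactly. Their poses are not given: they have to be found in the camera images.
- pump: the pump unit, fixed to the bench: grey housing 60 x 200 mm, 80 mm high, on a dark plate 115 x 230 mm, a lying aluminium tank along its back, top at 66 mm. Origin: on the bench under the housing's middle; y along the housing towards the knob, x towards the tank, z up. On its top, in a row at x = 0: knob at y = +70 mm, pin at +5, lever pivot at -65
- knob_top (a point): the centre of the top of the pump knob, a black mushroom head 60 mm across (flat top 52 mm) on a steel stem, 150 mm above the bench when up; this point goes down with the knob
- plunger (a joint): how far the knob is pressed down, m: 0 up, 0.024 at its stop. A spring returns it: about 4 N starts it, 9 to 12 N holds it at the bottom (more if pressed fast). It rises by itself within about 0.5 s when released
- pin_tip (a point): the tip of the indicator pin, a plain steel pin 8 mm across that rises out of a small guide on the housing's top, 65 mm from the knob's axis; tip 94 mm above the bench when fully in, 124 mm when fully out
- pin (a joint): how far the pin stands out, m: 0 in, 0.030 fully out; starts at 0 to 0.015. A full stroke of the knob (to the stop and right up again) raises it about 5 mm (the first 2 to 10) as the knob goes down; less than two thirds of a stroke may do nothing. It stays where it is; once fully out, more strokes do nothing
- lever_pivot (a point): the pivot of the vent lever, a vertical axis on the housing's top, 94 mm above the bench
- lever_peg (a point): the centre of the top of the upright black finger peg (14 mm across, 26 mm tall, from 98 to 124 mm above the bench) at the end of the vent lever, 75 mm from the pivot; the lever itself is a flat steel bar 14 mm wide, from 93 to 101 mm above the bench
- vent (a joint): vent lever angle, rad: 0 shut (lever in line with the housing, pointing away from the knob along the unit's -y, against its stop); grows as it swings round to -x of the unit, the side away from the tank; starts open at 0.9 to 1.4. About 1 N at the peg moves it; it stays where it is left
- putty_pot: bystander: flat round pot of putty with a red lid, 54 mm across, 31 mm tall, loose; origin at the centre of its underside
- bottle_n1: bystander: small white capped bottle, 33 mm across, 46 mm tall, loose; origin at the centre of its underside
- sanding_block: bystander: flat sanding block 35 x 70 x 15 mm, loose; origin at the centre of its underside

How it is judged:
By the outcome, as a careful person would: the job done as asked, in the order asked, and still so for the second after the job is handed in, with the robot touching nothing.
It also fails if it takes over 59 s, if anything falls off the work surface, if the arm or the gripper's body presses on something with over 40 N, if the wrist force passes 120 N, or if a joint passes its speed limit or range.

### The arm

A 6-joint arm with a two-finger parallel gripper is mounted at the origin on a cart in front of the work surface, level with it; the furniture and walls round the work are solid. World frame = base frame: x ahead of the robot, y to its left, z up, the work surface at z = 0. Lengths are in mm, angles in rad, forces in N, time in s.
With the tool pointing down it reaches from about 300 to 1000 mm from the base axis. Payload 5.1 kg.
Tool frame: the origin (TCP) lies between the finger pads; the fingertips stand 11 mm ahead of it and the grasp point (between the pads) lies 8 mm behind it; z points along the fingers, y is the line along which they close (so a half turn about z gives the same grasp; the last joint's range is limited). The gripper opens to 95 mm and grips with 3 to 60 N. Pads are 20 mm wide; open, the fingers measure 119 mm over their backs; the gripper's body (75 mm by 180 mm) begins 59 mm behind the grasp point.
Start: joints at [-0.083, 0.124, 1.65, -0, 1.367, -0.083], TCP at [649.988, -0.028, 225.656] pointing down, gripper open.
Joint ranges: [-2.61, 2.61], [-1.02, 2.33], [0.03, 2.71], [-1.35, 4.49], [0.32, 2.68], [-2.91, 2.91]. Speed limits (rad/s): [2.57, 2.57, 3.14, 3.14, 3.14, 3.14].

### API

Orientations are given as a unit quaternion [w, x, y, z].
In Python, from rig import manip, get_image, calibration gives the robot as it stands. The module is installed in compiled form; this text tells all that it offers.
- The arm moves only by the tool carry_out, never from a script. Its argument "motion" is a list of rows, each a list of 3 entries, a list of its own where there are three numbers: the shift along the world's x, y, z in mm, then the turn, a rotation vector about the world's x, y, z in rad, then the finger opening in mm, from 0 to 95.1. In form: [[[tx, ty, tz], [wx, wy, wz], gripper], ...]. A call has 1 to 5 rows; each row shifts and turns the commanded pose from where the row before left it; what a row does not reach is not made up. A row lasts 1/12 s, in which the tool goes at most 41.7 mm and 7.16 degrees, less where a joint would pass 70% of its speed; a pose out of reach is approached as far as the arm can. A call with a gripper value outside its range is refused whole. The fingers move at their own pace and stop on an object; "grip_force" is the grip in N (left out, the last holds). Time passes only in rows, so rows that do not move let the fingers close. It gives the time, the measured TCP pose, the force, the opening and the grip force at its end, in the units of the state.
- manip.read_state(): the state, without advancing time (a new reading comes with each control period).
- get_image(name): name is "scene" or "side" or "wrist"; returns (picture, depth): 400x640x3 uint8, blue, green, red; 400x640 float32, mm along the optical axis (not along the pixel's ray), 0 where there is no reading.
- calibration(name): a dict with "K" (3x3 intrinsics, pixels), "position" and "attitude" of the camera in the world. Camera axes: x right, y up, looking along -z (the intrinsics and any distortion apply to the point x, -y, -z); pixel columns grow to the right and rows downward; lengths in mm; the calibration is good to about 2 mm. The wrist camera is an equidistant fisheye: a pixel r from the principal point sees the ray r / f radians off the axis. A picture is of the moment at which its call begins: read the wrist's pose just before it. calibration takes no time and is no camera call; for the wrist camera it gives the pose at the moment of the call.
- manip.finish_job(): hands the job in; it is judged then, once.
The state is a dict: "time_s": time; "joint_positions": joint angles; "qd": joint speeds; "tau": joint torques, N m; "eef_pos": TCP position; "orientation": TCP orientation; "force": force on the tool from outside, world axes, zero at the start; "torque": the same for the moment, N m; "opening": finger opening in mm; "grip_force": force on a finger pad.
Only numpy, scipy, OpenCV 4.12 (cv2) and the standard library are available. Lean on these libraries where they do the work, as an engineer would, in place of code of your own. Each camera call takes 0.05 s, during which the arm holds its last target. There are 200 camera calls.

## Working session

There is one attempt and no reset: what is moved stays moved. The work goes in short steps, Python scripts to look and compute and a tool call to move; the robot and the scene stay as the last step left them, time stands still between calls to the robot, and variables do not carry over. Pictures are saved under pics/ and viewed, at most 10 in all, crops included, and the job is handed in when it is done.

Besides the shell and the picture viewer there is one more tool, called in YAML: its name, and indented under it one key for each argument. carry_out: Moves the arm, as the interface text tells. Its arguments: {"type":"object","properties":{"motion":{"type":"array","items":{"type":"array"}},"grip_force":{"type":"number"}},"required":["motion"]}

```bash
mkdir -p pics
cat > h.py <<'E'
import numpy as np, cv2
from rig import manip, get_image, calibration
from scipy.spatial.transform import Rotation as R
def rot(c):
    a=np.array(c["attitude"],float)
    return a if a.shape==(3,3) else R.from_quat(np.r_[a[1:],a[0]]).as_matrix()
def cloud(name,d,c):
    K=np.array(c["K"]);v,u=np.mgrid[0:d.shape[0],0:d.shape[1]]
    x=(u-K[0,2])/K[0,0]*d;y=(v-K[1,2])/K[1,1]*d
    return np.stack([x,-y,-d],-1)@rot(c).T+np.array(c["position"])
E
python3 - <<'E'
from h import *
for n in ("scene","side"):
    c=calibration(n);p,d=get_image(n);cv2.imwrite(f"pics/{n}0.png",p);np.savez(f"{n}0.npz",p=p,d=d)
    print(n,c)
s=manip.read_state();print(s)
E
```

```text
scene {'K': array([[393.18703995,   0.        , 318.59569484],
       [  0.        , 393.18703995, 195.08437853],
       [  0.        ,   0.        ,   1.        ]]), 'position': array([ 212.11397282, -684.6102182 ,  450.33026194]), 'attitude': array([ 0.81471006,  0.51919293, -0.13911179, -0.21756406])}
side {'K': array([[394.86572999,   0.        , 314.53130752],
       [  0.        , 394.86572999, 198.90605766],
       [  0.        ,   0.        ,   1.        ]]), 'position': array([526.34380186, 656.47204215, 610.70174818]), 'attitude': array([-0.05583084, -0.01933754,  0.45393235,  0.88907502])}
{'time_s': 0.1, 'joint_positions': array([-8.25845986e-02,  1.24448134e-01,  1.65150269e+00,  8.24756625e-06,
        1.36749285e+00, -8.26051043e-02]), 'qd': array([-0.00109433, -0.00043231, -0.00315002, -0.00176826, -0.00014015,
       -0.00084484]), 'tau': array([ 5.00436727e-04, -4.18875861e+01, -3.61097610e+01,  7.76667567e-02,
        4.61263221e-02, -8.66308574e-05]), 'eef_pos': array([6.49455808e+02, 2.82666164e-02, 2.24525151e+02]), 'orientation': array([-7.08805154e-04,  7.07099820e-01,  7.07113137e-01, -5.95130930e-04]), 'force': array([ 0.79746236, -0.62960086, -1.26341321]), 'torque': array([-0.00916371,  0.00515218, -0.04256728]), 'grip_force': 0.0, 'opening': 95.1891591848852}
```

View pics/scene0.png

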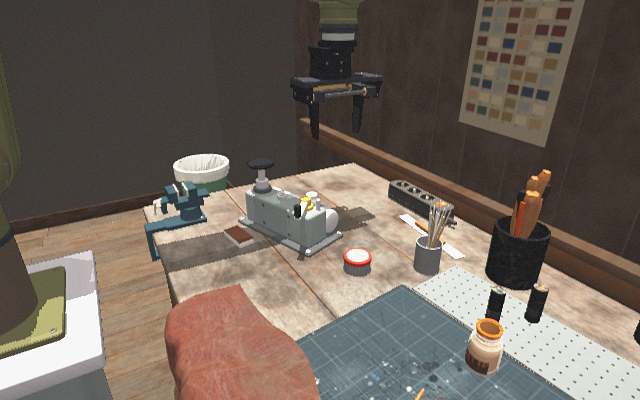

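View pics/side0.png

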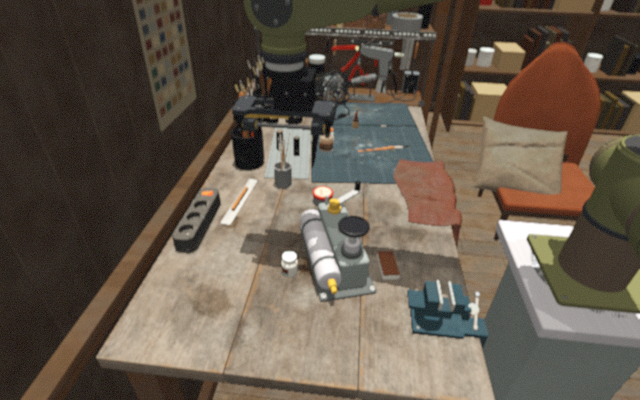

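Scene view: knob at about (260,164), black peg about (297,211), pot (357,258), sanding block (239,235). Side view: knob (354,227), bottle (289,261), tank to its left. I'll measure by depth and enlarge.

Run:
```python
from h import *
out=[]
for n,(u0,u1,v0,v1) in {"scene":(215,345,145,275),"side":(270,400,180,310)}.items():
    z=np.load(n+"0.npz");c=calibration(n);P=cloud(n,z["d"],c);p=z["p"]
    out.append(cv2.resize(p[v0:v1,u0:u1],(400,520) if 0 else (400,400),interpolation=cv2.INTER_CUBIC))
    C=P[v0:v1,u0:u1].reshape(-1,3); col=p[v0:v1,u0:u1].reshape(-1,3)
    ok=z["d"][v0:v1,u0:u1].reshape(-1)>0
    m=ok&(C[:,2]>143)&(C[:,2]<156); print(n,"knob",m.sum(),np.median(C[m],0),C[m].min(0),C[m].max(0))
    m=ok&(C[:,2]>74)&(C[:,2]<84); q=C[m]; 
    r=cv2.minAreaRect(q[:,:2].astype(np.float32)); print("housing top",m.sum(),r)
    m=ok&(C[:,2]>104)&(C[:,2]<127); uv=np.argwhere(m.reshape(v1-v0,u1-u0)); 
    for (a,b),w in zip(uv[::3],C[m][::3]): print((b+u0,a+v0),w.round(),end=";")
    print()
    for nm,(u,v) in ({"pot":(357,256),"block":(239,235)} if n=="scene" else {"pot":(322,192),"bottle":(289,257),"block":(389,264)}).items(): print(nm,P[v-2:v+3,u-2:u+3].reshape(-1,3).mean(0).round())
cv2.imwrite("pics/crop0.png",np.hstack(out))
```

```text
scene knob 230 [506.5502747   82.84761318 148.35090694] [480.48193822  59.48171566 143.37281377] [535.68660675 117.59495994 150.22614914]
housing top 782 ((531.3892211914062, 23.8070068359375), (59.51906967163086, 197.42015075683594), 18.215866088867188)
(np.int64(258), np.int64(172)) [503.  91. 126.];(np.int64(258), np.int64(173)) [503.  91. 124.];(np.int64(261), np.int64(173)) [508.  85. 125.];(np.int64(264), np.int64(173)) [516.  87. 123.];(np.int64(260), np.int64(174)) [505.  85. 123.];(np.int64(263), np.int64(174)) [512.  85. 122.];(np.int64(259), np.int64(175)) [504.  88. 120.];(np.int64(262), np.int64(175)) [509.  84. 121.];(np.int64(258), np.int64(176)) [502.  90. 117.];(np.int64(261), np.int64(176)) [506.  83. 119.];(np.int64(264), np.int64(176)) [515.  87. 116.];(np.int64(260), np.int64(177)) [506.  88. 115.];(np.int64(263), np.int64(177)) [511.  84. 115.];(np.int64(259), np.int64(178)) [504.  90. 112.];(np.int64(262), np.int64(178)) [509.  86. 113.];(np.int64(265), np.int64(178)) [520.  94. 107.];(np.int64(257), np.int64(179)) [503. 102. 106.];(np.int64(260), np.int64(179)
[... 5230 characters left out ...]
09.];(np.int64(353), np.int64(244)) [511.  98. 106.];(np.int64(356), np.int64(244)) [505. 101. 109.];(np.int64(359), np.int64(244)) [499.  95. 104.];(np.int64(348), np.int64(245)) [520. 104. 107.];(np.int64(351), np.int64(245)) [514. 102. 107.];(np.int64(354), np.int64(245)) [509. 102. 107.];(np.int64(357), np.int64(245)) [503. 101. 107.];(np.int64(349), np.int64(246)) [518. 106. 107.];(np.int64(352), np.int64(246)) [512. 105. 107.];(np.int64(355), np.int64(246)) [507. 104. 107.];(np.int64(350), np.int64(247)) [516. 106. 105.];(np.int64(353), np.int64(247)) [510. 106. 105.];(np.int64(356), np.int64(247)) [505. 105. 105.];
pot [ 595. -170.   31.]
bottle [636.  88.  46.]
block [430.  50.  15.]
```

View pics/crop0.png

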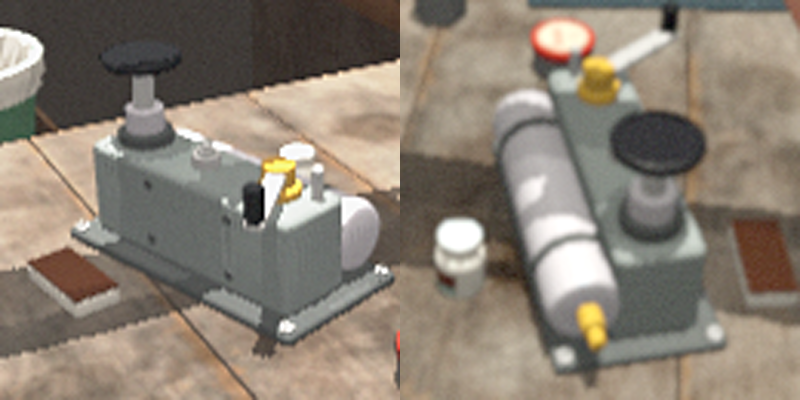

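Crops: housing yaw about 18.5°, knob centre about (511,93), pivot (554,-35) and peg top about (507,-94). So the vent is at about 1.0 rad. The stop post is by the tank-side end and the pin is nearly in. I'll close the fingers and go behind the peg.

carry_out:
  motion:
    - [[-37,-18,0],[0,0,0],0]
    - [[-37,-18,0],[0,0,0],0]
    - [[-37,-18,0],[0,0,0],0]
    - [[-37,-18,0],[0,0,0],0]
    - [[-37,-18,0],[0,0,0],0]
  grip_force: 10

```text
time_s: 0.52
eef_pos: [463.0, -90.3, 224.7]
orientation: [-0.001, 0.707, 0.707, -0.0]
force: [0.4, -2.1, 1.3]
opening: 67.0
grip_force: 0.0
```

carry_out:
  motion:
    - [[0,0,-20],[0,0,0],0]
    - [[0,0,-20],[0,0,0],0]
    - [[0,0,-10],[0,0,0],0]
    - [[0,0,0],[0,0,0],0]
    - [[0,0,0],[0,0,0],0]

```text
time_s: 0.93
eef_pos: [464.7, -89.8, 175.0]
orientation: [-0.001, 0.707, 0.707, -0.0]
force: [0.7, 0.5, 0.9]
opening: 33.4
grip_force: 0.0
```

carry_out:
  motion:
    - [[0,0,-20],[0,0,0],0]
    - [[0,0,-20],[0,0,0],0]
    - [[0,0,-10],[0,0,0],0]
    - [[0,0,-8],[0,0,0],0]
    - [[0,0,0],[0,0,0],0]

```text
time_s: 1.35
eef_pos: [464.5, -89.7, 116.5]
orientation: [-0.001, 0.707, 0.707, -0.001]
force: [-0.3, 0.5, 0.4]
opening: 2.0
grip_force: 0.0
```

Run:
```python
from h import *
o=[]
for n,(u0,u1,v0,v1) in {"scene":(200,350,120,270),"side":(300,450,120,270)}.items():
    p,d=get_image(n);o.append(cv2.resize(p[v0:v1,u0:u1],(400,400),interpolation=cv2.INTER_CUBIC))
cv2.imwrite("pics/c1.png",np.hstack(o));s=manip.read_state();print(s["eef_pos"],s["force"],s["opening"])
```

```text
[465.59871651 -90.08268111 118.38293643] [0.41490116 0.00779183 0.42851901] 0.5731920646717346
```

View pics/c1.png

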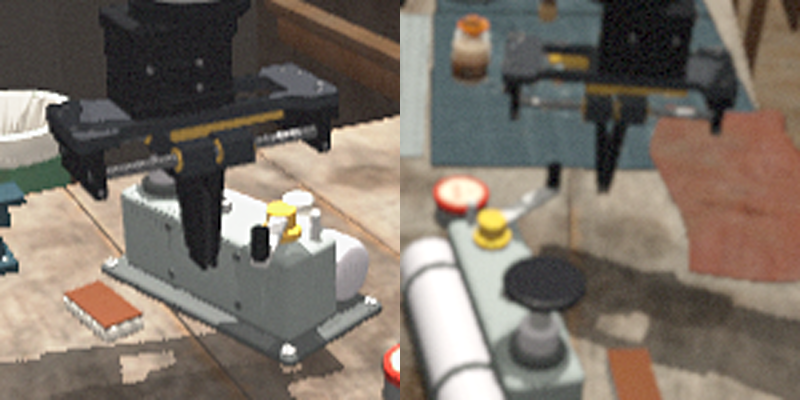

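Fingers closed, just on the -x side of the peg at peg height, clear of everything. Now I sweep.

carry_out:
  motion:
    - [[10,-2,0],[0,0,0],0]
    - [[10,-3,0],[0,0,0],0]
    - [[10,-3,0],[0,0,0],0]
    - [[10,-3,0],[0,0,0],0]
    - [[10,-3,0],[0,0,0],0]

```text
time_s: 1.87
eef_pos: [515.8, -104.7, 118.2]
orientation: [0.0, 0.707, 0.707, -0.0]
force: [-1.4, -1.5, 0.2]
opening: 0.7
grip_force: 1.2
```

carry_out:
  motion:
    - [[8,-2,0],[0,0,0],0]
    - [[8,-1,0],[0,0,0],0]
    - [[8,0,0],[0,0,0],0]
    - [[6,1,0],[0,0,0],0]
    - [[0,0,0],[0,0,0],0]

```text
time_s: 2.28
eef_pos: [546.3, -105.6, 117.7]
orientation: [0.0, 0.707, 0.707, 0.001]
force: [-0.3, -0.5, 0.1]
opening: 0.3
grip_force: 0.0
```

carry_out:
  motion:
    - [[4,1,0],[0,0,0],0]
    - [[4,1,0],[0,0,0],0]
    - [[3,1,0],[0,0,0],0]
    - [[0,0,0],[0,0,0],0]
    - [[0,0,0],[0,0,0],0]

```text
time_s: 2.7
eef_pos: [556.3, -102.7, 117.7]
orientation: [0.0, 0.707, 0.707, 0.0]
force: [0.7, -0.4, 0.9]
opening: 0.2
grip_force: 0.0
```

Run:
```python
from h import *
o=[]
for n,(u0,u1,v0,v1) in {"scene":(220,370,120,270),"side":(270,420,120,270)}.items():
    p,d=get_image(n);o.append(cv2.resize(p[v0:v1,u0:u1],(400,400),interpolation=cv2.INTER_CUBIC))
cv2.imwrite("pics/c2.png",np.hstack(o));s=manip.read_state();print(s["eef_pos"],s["force"],s["opening"])
```

```text
[ 556.08905362 -102.86622     117.7467872 ] [ 0.27003604  0.59179381 -1.13020647] 0.5154327495925748
```

View pics/c2.png

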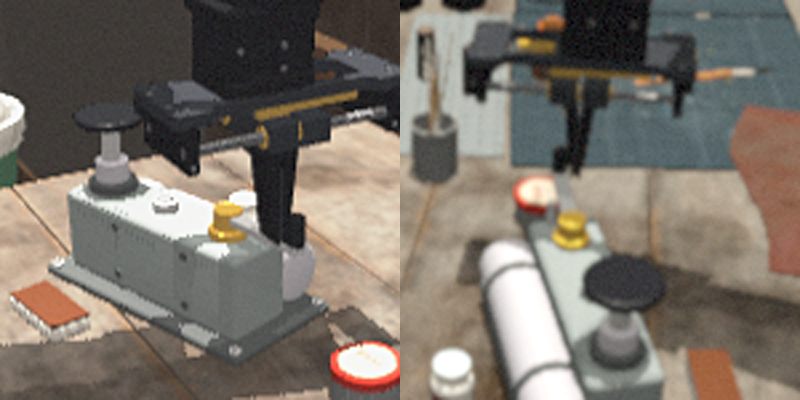

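Peg is on the finger's far side, lever nearly in line. Pushing on gently until it meets the stop.

carry_out:
  motion:
    - [[3,1,0],[0,0,0],0]
    - [[2,1,0],[0,0,0],0]
    - [[2,0,0],[0,0,0],0]
    - [[0,0,0],[0,0,0],0]
    - [[0,0,0],[0,0,0],0]

```text
time_s: 3.22
eef_pos: [563.2, -100.9, 117.7]
orientation: [-0.0, 0.707, 0.707, 0.0]
force: [-0.1, -0.2, 0.5]
opening: 0.4
grip_force: 0.2
```

carry_out:
  motion:
    - [[2,0.5,0],[0,0,0],0]
    - [[2,0.5,0],[0,0,0],0]
    - [[1,0.5,0],[0,0,0],0]
    - [[0,0,0],[0,0,0],0]
    - [[0,0,0],[0,0,0],0]

```text
time_s: 3.63
eef_pos: [564.5, -100.6, 117.3]
orientation: [-0.003, 0.707, 0.707, -0.004]
force: [-12.5, -3.3, 7.7]
opening: 0.8
grip_force: 7.2
```

Stop met with 13 N. I'll back off, lift, and move over to the knob.

carry_out:
  motion:
    - [[-10,-3,0],[0,0,0],0]
    - [[-12,-3,0],[0,0,0],0]
    - [[0,0,35],[0,0,0],0]
    - [[0,0,35],[0,0,0],0]
    - [[0,0,0],[0,0,0],0]

```text
time_s: 4.05
eef_pos: [550.0, -106.7, 195.8]
orientation: [0.006, 0.707, 0.707, 0.003]
force: [1.3, 0.5, 1.5]
opening: 0.7
grip_force: 0.0
```

carry_out:
  motion:
    - [[-7,40,0],[0,0,0],0]
    - [[-7,40,0],[0,0,0],0]
    - [[-7,40,0],[0,0,0],0]
    - [[-7,40,0],[0,0,0],0]
    - [[-6,39,0],[0,0,0],0]

```text
time_s: 4.47
eef_pos: [511.7, 95.2, 188.1]
orientation: [0.001, 0.707, 0.707, 0.001]
force: [0.3, -0.2, 0.4]
opening: 0.3
grip_force: 0.0
```

Run:
```python
from h import *
o=[]
for n,(u0,u1,v0,v1) in {"scene":(220,370,120,270),"side":(270,420,120,270)}.items():
    p,d=get_image(n);o.append(cv2.resize(p[v0:v1,u0:u1],(400,400),interpolation=cv2.INTER_CUBIC))
    P=cloud(n,d,calibration(n))[v0:v1,u0:u1].reshape(-1,3)
    m=(P[:,2]>100)&(P[:,2]<127)&(np.hypot(P[:,0]-578,P[:,1]+106)<35);print(n,"peg",m.sum(),np.median(P[m],0) if m.any() else 0)
cv2.imwrite("pics/c3.png",np.hstack(o));s=manip.read_state();print(s["eef_pos"],s["force"],s["time_s"])
```

```text
scene peg 92 [ 573.72341033 -111.27659181  112.32182617]
side peg 63 [577.6061371  -99.9809597  102.08365594]
[511.28997222  97.9499372  187.96058457] [0.60827019 0.20082484 0.64829359] 4.5667
```

View pics/c3.png

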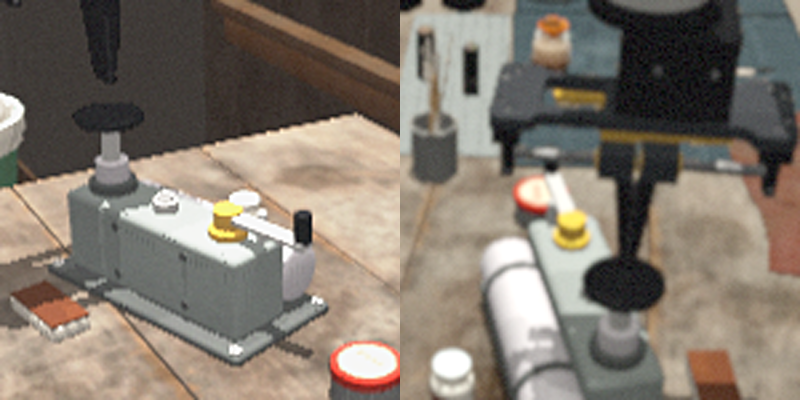

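Lever is shut, in line against the stop post. The finger stands over the knob. First stroke carefully.

carry_out:
  motion:
    - [[0,-4,-12],[0,0,0],0]
    - [[0,0,-12],[0,0,0],0]
    - [[0,0,0],[0,0,0],0]

```text
time_s: 4.82
eef_pos: [511.2, 88.1, 160.6]
orientation: [-0.001, 0.708, 0.706, -0.001]
force: [0.0, 1.2, 2.9]
opening: 0.6
grip_force: 1.4
```

carry_out:
  motion:
    - [[0,0,-7],[0,0,0],0]
    - [[0,0,-7],[0,0,0],0]
    - [[0,0,-7],[0,0,0],0]
    - [[0,0,-5],[0,0,0],0]
    - [[0,0,0],[0,0,0],0]

```text
time_s: 5.23
eef_pos: [511.9, 88.1, 137.9]
orientation: [-0.001, 0.708, 0.706, -0.001]
force: [-4.4, 1.1, 9.3]
opening: 0.3
grip_force: 4.3
```

carry_out:
  motion:
    - [[0,0,-2],[0,0,0],0]
    - [[0,0,-1],[0,0,0],0]
    - [[0,0,0],[0,0,0],0]

```text
time_s: 5.48
eef_pos: [512.0, 88.1, 137.2]
orientation: [-0.001, 0.708, 0.706, -0.001]
force: [-9.5, 0.5, 16.2]
opening: 0.4
grip_force: 8.1
```

At the stop (z 137.2, 16 N). Now up, then full strokes.

carry_out:
  motion:
    - [[0,0,15],[0,0,0],0]
    - [[0,4,16],[0,0,0],0]
    - [[0,0,0],[0,0,0],0]
    - [[0,0,0],[0,0,0],0]
    - [[0,0,0],[0,0,0],0]

```text
time_s: 5.9
eef_pos: [511.5, 92.6, 164.3]
orientation: [-0.001, 0.708, 0.707, -0.001]
force: [-0.2, 0.4, 0.1]
opening: 0.3
grip_force: 0.0
```

carry_out:
  motion:
    - [[0,0,0],[0,0,0],0]
    - [[0,0,-11],[0,0,0],0]
    - [[0,0,-11],[0,0,0],0]
    - [[0,0,-9],[0,0,0],0]
    - [[0,0,0],[0,0,0],0]

```text
time_s: 6.32
eef_pos: [512.7, 93.1, 137.1]
orientation: [0.0, 0.707, 0.707, -0.0]
force: [-6.3, -0.6, 18.5]
opening: 0.3
grip_force: 9.3
```

carry_out:
  motion:
    - [[0,0,0],[0,0,0],0]
    - [[0,0,15],[0,0,0],0]
    - [[0,0,16],[0,0,0],0]
    - [[0,0,0],[0,0,0],0]
    - [[0,0,0],[0,0,0],0]

```text
time_s: 6.73
eef_pos: [512.1, 93.4, 165.2]
orientation: [0.0, 0.707, 0.707, 0.0]
force: [-0.1, 0.7, -0.0]
opening: 0.8
grip_force: 0.0
```

carry_out:
  motion:
    - [[0,0,0],[0,0,0],0]
    - [[0,0,0],[0,0,0],0]
    - [[0,0,-11],[0,0,0],0]
    - [[0,0,-11],[0,0,0],0]
    - [[0,0,-9],[0,0,0],0]

```text
time_s: 7.15
eef_pos: [512.7, 93.5, 136.5]
orientation: [0.0, 0.707, 0.707, 0.0]
force: [-24.0, -1.0, 84.8]
opening: 0.1
grip_force: 45.5
```

carry_out:
  motion:
    - [[0,0,0],[0,0,0],0]
    - [[0,0,0],[0,0,0],0]
    - [[0,0,15],[0,0,0],0]
    - [[0,0,16],[0,0,0],0]
    - [[0,0,0],[0,0,0],0]

```text
time_s: 7.57
eef_pos: [513.5, 93.6, 167.7]
orientation: [0.001, 0.707, 0.707, 0.002]
force: [-0.3, -0.5, 1.2]
opening: 0.4
grip_force: 0.0
```

```bash
cat > pin.py <<'E'
from h import *
s=manip.read_state();print(s["eef_pos"].round(1),s["force"].round(1),s["time_s"])
for n in ("scene","side"):
    p,d=get_image(n);P=cloud(n,d,calibration(n)).reshape(-1,3)
    c=np.array([531.9,31.2])+(np.array([-2,-3]) if n=="scene" else np.array([2,2]))
    m=(np.hypot(*(P[:,:2]-c).T)<9)&(P[:,2]>85)&(P[:,2]<135); z=np.sort(P[m][:,2]); print(n,"pin z top",z[-5:].round(1),m.sum())
    if n=="scene": cv2.imwrite("pics/pin%03d.png"%int(s["time_s"]*10),cv2.resize(p[140:260,225:345],(600,600),interpolation=cv2.INTER_CUBIC))
E
python3 pin.py
```

```text
[513.5  93.6 167.7] [-0.3 -0.5  1.2] 7.5667
scene pin z top [110.5 111.1 111.3 112.3 112.9] 65
side pin z top [86.3 86.5] 2
```

Pin is about 18 mm out. The last press peaked at 85 N on the bottom, so I'll slow the end of each stroke.

carry_out:
  motion:
    - [[0,0,-10],[0,0,0],0]
    - [[0,0,-8],[0,0,0],0]
    - [[0,0,-6],[0,0,0],0]
    - [[0,0,-4],[0,0,0],0]
    - [[0,0,-2],[0,0,0],0]

```text
time_s: 8.08
eef_pos: [512.7, 93.6, 137.1]
orientation: [0.0, 0.707, 0.707, 0.0]
force: [-6.8, 0.4, 23.9]
opening: 0.5
grip_force: 12.5
```

carry_out:
  motion:
    - [[0,0,0],[0,0,0],0]
    - [[0,0,0],[0,0,0],0]
    - [[0,0,10],[0,0,0],0]
    - [[0,0,10],[0,0,0],0]
    - [[0,0,10],[0,0,0],0]

```text
time_s: 8.5
eef_pos: [510.9, 93.4, 164.4]
orientation: [-0.001, 0.707, 0.707, -0.001]
force: [-0.3, 1.0, 0.1]
opening: 0.3
grip_force: 0.0
```

carry_out:
  motion:
    - [[0,0,0],[0,0,0],0]
    - [[0,0,0],[0,0,0],0]
    - [[0,0,0],[0,0,0],0]
    - [[0,0,0],[0,0,0],0]

```text
time_s: 8.83
eef_pos: [511.3, 93.4, 164.5]
orientation: [-0.001, 0.707, 0.707, -0.001]
force: [0.9, -0.1, -0.0]
opening: 0.7
grip_force: 0.0
```

carry_out:
  motion:
    - [[0,0,-10],[0,0,0],0]
    - [[0,0,-8],[0,0,0],0]
    - [[0,0,-6],[0,0,0],0]
    - [[0,0,-4],[0,0,0],0]
    - [[0,0,-2],[0,0,0],0]

```text
time_s: 9.25
eef_pos: [512.8, 93.5, 137.1]
orientation: [0.0, 0.707, 0.707, 0.001]
force: [-6.4, -0.8, 20.8]
opening: 0.2
grip_force: 10.4
```

carry_out:
  motion:
    - [[0,0,0],[0,0,0],0]
    - [[0,0,0],[0,0,0],0]
    - [[0,0,10],[0,0,0],0]
    - [[0,0,10],[0,0,0],0]
    - [[0,0,10],[0,0,0],0]

```text
time_s: 9.67
eef_pos: [511.4, 93.4, 165.6]
orientation: [-0.001, 0.707, 0.707, -0.001]
force: [0.6, -0.2, -1.0]
opening: 0.4
grip_force: 0.0
```

carry_out:
  motion:
    - [[0,0,0],[0,0,0],0]
    - [[0,0,0],[0,0,0],0]
    - [[0,0,0],[0,0,0],0]
    - [[0,0,0],[0,0,0],0]

```text
time_s: 10.0
eef_pos: [511.4, 93.4, 164.7]
orientation: [-0.001, 0.707, 0.707, -0.001]
force: [-0.1, -0.1, 0.4]
opening: 0.7
grip_force: 0.0
```

```bash
python3 pin.py
```

```text
[511.4  93.4 164.7] [-0.1 -0.1  0.4] 10.0
scene pin z top [121.8 122.2 122.2 122.3 123.2] 80
side pin z top [123.4 123.4 123.6 123.9 124.9] 16
```

Pin tip is about 123 mm. I'll do three more strokes for certainty, since extra ones do no harm.

carry_out:
  motion:
    - [[0,0,-10],[0,0,0],0]
    - [[0,0,-8],[0,0,0],0]
    - [[0,0,-6],[0,0,0],0]
    - [[0,0,-4],[0,0,0],0]
    - [[0,0,-2],[0,0,0],0]

```text
time_s: 10.52
eef_pos: [513.1, 93.6, 137.1]
orientation: [0.001, 0.707, 0.707, 0.001]
force: [-5.9, -0.8, 21.7]
opening: 0.3
grip_force: 10.5
```

carry_out:
  motion:
    - [[0,0,0],[0,0,0],0]
    - [[0,0,0],[0,0,0],0]
    - [[0,0,10],[0,0,0],0]
    - [[0,0,10],[0,0,0],0]
    - [[0,0,10],[0,0,0],0]

```text
time_s: 10.93
eef_pos: [511.5, 93.4, 165.8]
orientation: [-0.0, 0.707, 0.707, -0.001]
force: [-0.2, -0.0, -0.2]
opening: 0.1
grip_force: 0.0
```

carry_out:
  motion:
    - [[0,0,0],[0,0,0],0]
    - [[0,0,0],[0,0,0],0]
    - [[0,0,0],[0,0,0],0]
    - [[0,0,0],[0,0,0],0]

```text
time_s: 11.27
eef_pos: [511.4, 93.4, 164.8]
orientation: [-0.001, 0.707, 0.707, -0.001]
force: [-0.0, -0.3, -0.5]
opening: 0.4
grip_force: 0.0
```

carry_out:
  motion:
    - [[0,0,-10],[0,0,0],0]
    - [[0,0,-8],[0,0,0],0]
    - [[0,0,-6],[0,0,0],0]
    - [[0,0,-4],[0,0,0],0]
    - [[0,0,-2],[0,0,0],0]

```text
time_s: 11.68
eef_pos: [512.8, 93.6, 137.1]
orientation: [0.0, 0.707, 0.707, 0.001]
force: [-6.0, -0.3, 20.5]
opening: 0.1
grip_force: 10.0
```

carry_out:
  motion:
    - [[0,0,0],[0,0,0],0]
    - [[0,0,0],[0,0,0],0]
    - [[0,0,10],[0,0,0],0]
    - [[0,0,10],[0,0,0],0]
    - [[0,0,10],[0,0,0],0]

```text
time_s: 12.1
eef_pos: [511.4, 93.4, 165.6]
orientation: [-0.001, 0.707, 0.707, -0.001]
force: [0.4, -0.5, -0.6]
opening: 0.1
grip_force: 0.0
```

carry_out:
  motion:
    - [[0,0,0],[0,0,0],0]
    - [[0,0,0],[0,0,0],0]
    - [[0,0,0],[0,0,0],0]
    - [[0,0,0],[0,0,0],0]

```text
time_s: 12.43
eef_pos: [511.4, 93.4, 164.7]
orientation: [-0.001, 0.707, 0.707, -0.001]
force: [1.2, -0.4, 0.3]
opening: 0.2
grip_force: 0.0
```

carry_out:
  motion:
    - [[0,0,-10],[0,0,0],0]
    - [[0,0,-8],[0,0,0],0]
    - [[0,0,-6],[0,0,0],0]
    - [[0,0,-4],[0,0,0],0]
    - [[0,0,-2],[0,0,0],0]

```text
time_s: 12.85
eef_pos: [512.8, 93.6, 137.2]
orientation: [0.0, 0.707, 0.707, 0.001]
force: [-6.2, -0.8, 19.8]
opening: 0.4
grip_force: 10.0
```

carry_out:
  motion:
    - [[0,0,0],[0,0,0],0]
    - [[0,0,0],[0,0,0],0]
    - [[0,0,10],[0,0,0],0]
    - [[0,0,10],[0,0,0],0]
    - [[0,0,10],[0,0,0],0]

```text
time_s: 13.27
eef_pos: [511.4, 93.4, 165.6]
orientation: [-0.001, 0.707, 0.707, -0.001]
force: [0.0, -0.2, -0.5]
opening: 0.5
grip_force: 0.0
```

carry_out:
  motion:
    - [[0,0,15],[0,0,0],0]
    - [[0,0,15],[0,0,0],0]
    - [[0,0,15],[0,0,0],0]
    - [[0,0,0],[0,0,0],0]
    - [[0,0,0],[0,0,0],0]

```text
time_s: 13.68
eef_pos: [512.3, 93.5, 211.3]
orientation: [0.001, 0.707, 0.707, 0.001]
force: [-0.1, 0.8, -0.6]
opening: 0.6
grip_force: 0.0
```

```bash
python3 pin.py; ls pics/pin*; cp $(ls -t pics/pin*|head -1) pics/end.png
```

```text
[512.3  93.5 211.3] [-0.1  0.8 -0.6] 13.6833
scene pin z top [121.9 122.1 122.1 122.4 123.2] 84
side pin z top [123.4 123.8 125.  125.  125.1] 16
pics/pin075.png
pics/pin100.png
pics/pin136.png
```

View pics/end.png

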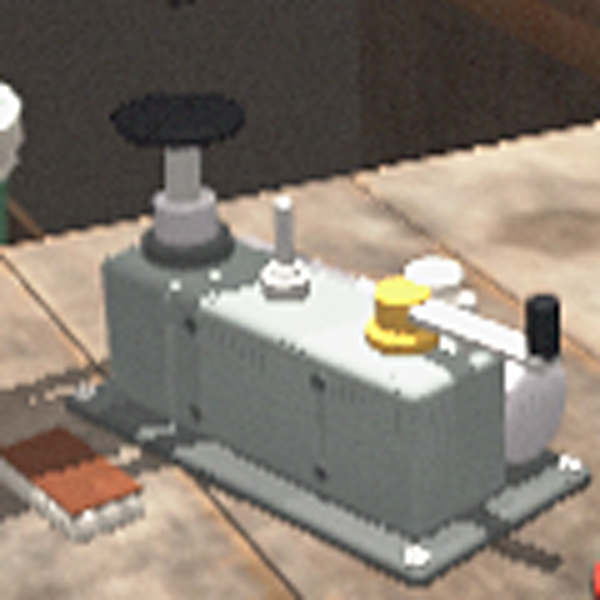

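The picture shows the pin fully out (tip at (283,203), unchanged by the last three strokes), the knob up, the lever shut and the arm clear.

```bash
python3 -c "
from rig import manip; print(manip.finish_job())"
```

```text
the job is handed in; nothing more can be done
None
```

The job is handed in: I shut the lever against its stop first, then pumped until the pin tip read about 123–125 mm (fully out is 124 mm) and stopped rising, and finished with the knob released, the lever still shut and the arm clear; one early stroke hit bottom at 85 N at the wrist, under the 120 N limit.

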